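Make up the mending job on the order book

TASK

Make up the mending job for hand-over: lay the ticket pad flat in the middle of the order book's cover, its length along the book's length, then stand the round tin in the middle of the pad's plain half and the hand stamp (the near one, not the one beside the press) upright and crosswise (its base across the pad) in the middle of the pad's red-bound half. Stand the short spool of blue thread upright in the middle of the tin's lid, let go of everything, and leave the tall spool, the soap bar and the tape measure where they are.

Things in the scene. Friction and masses are not known exactly. Their poses are not given: they have to be found in the camera images.
- book: the order book, a closed spiral-bound notebook with a plain brown cover, lying flat; it does not move. 148 mm long (its x) by 109 mm (its y); the cover is 10 mm above the table, the wire along one long edge (+y side) stands 13 mm high at most. Origin: on the underside, under the middle of the cover; z up
- pad: the ticket pad, a loose flat block 126 mm long (x) by 62 mm wide (y) by 15 mm thick, about 0.11 kg, rigid. A red binding strip runs across one end, at its own +x end; the half with x > 0 is the red-bound half, the half with x < 0 the plain half, and each half is 63 mm long, so its middle is 31.5 mm from the middle of the pad. Origin: middle of the underside; z up. Grasp it across the 62 mm width
- tin: the round tin with its lid fixed on, white with a flat top, 63 mm in diameter and 24 mm high, about 0.09 kg. Origin: middle of the underside; z up
- rubber_stamp: the hand stamp (not its twin beside the hand press at the far right): a wooden base 26 mm (x) by 52 mm (y), 17 mm high, with an upright black turned handle, 73 mm high in all, about 0.06 kg. The handle's knob is up to 26 mm thick (28 mm along y), from 32 to 73 mm above the underside; grasp it there. Origin: middle of the underside; z up. Crosswise means that its y lies along the pad's y
- short_spool: the short thread spool, blue thread, red flanges (the red-flanged one far back at the left has yellow thread), standing upright, 52 mm high, about 0.03 kg. Flanges 34 mm across at the foot (lowest 8 mm), 32 mm at the top (44 to 52 mm up); core about 20 mm thick between. Origin: in the underside, 10 mm off the axis, which passes through y = +10 mm; z up. Can be gripped round the top flange
- short_spool_axis (a point): the point on the short spool's axis, in its underside (the same body's axes)
- tall_spool: the tall thread spool (black flanges, pale thread), 85 mm high, flanges 48 mm in diameter, standing upright; a bystander to be left alone. Its axis passes 11.5 mm from the origin towards its +y
- soap: a bar of soap, 42 (x) by 70 (y) by 22 mm, lying flat; a bystander to be left alone. Origin: middle of the underside
- tape: a round tape measure, 56 mm in diameter and 26 mm high, with a short tongue of tape sticking out; a bystander to be left alone. The middle of the case is 22 mm from the origin towards its +y
Mind the look-alikes: they are no part of the job. What is shaped like the tin but turquoise is not meant.

How it is judged (in metres and radians):
At the end, for the whole second after the job is handed in: Pad flat on the cover, within 15 mm and 0.2 rad of central and lengthwise; tin and stamp on the pad within 12 mm (along each side) of their half's middle, stamp crosswise within 0.3 rad; spool axis within 12 mm of the tin's; these three upright within 0.1 rad; all released, at rest (x of pad in the frame of book between -0.015 and 0.015 m and y of pad in the frame of book between -0.015 and 0.015 m and z of pad in the frame of book between 0.007 and 0.014 m and angle between the x axis of pad and the x axis of book, either way round below 0.2 rad and angle between pad's own z axis and vertical below 0.08 rad and x of tin in the frame of pad between -0.0435 and -0.0195 m and y of tin in the frame of pad between -0.012 and 0.012 m and z of tin in the frame of pad between 0.012 and 0.019 m and angle between each of tin, rubber_stamp, short_spool's own z axis and vertical below 0.1 rad and x of rubber_stamp in the frame of pad between 0.0195 and 0.0435 m and y of rubber_stamp in the frame of pad between -0.012 and 0.012 m and z of rubber_stamp in the frame of pad between 0.012 and 0.019 m and angle between the y axis of rubber_stamp and the y axis of pad, either way round below 0.3 rad and horizontal distance between short_spool_axis and tin below 0.012 m and z of short_spool_axis in the frame of tin between 0.021 and 0.028 m and linear speed of each of pad, tin, rubber_stamp, short_spool below 0.01 m/s); the robot touches nothing.
It fails at once if the tall spool is moved by more than 20 mm (distance of tall_spool from where it was at the start of the episode above 0.02 m).
It fails at once if the soap bar is moved by more than 20 mm (distance of soap from where it was at the start of the episode above 0.02 m).
It fails at once if the tape measure is moved by more than 20 mm (distance of tape from where it was at the start of the episode above 0.02 m).
It also fails if it takes over 120 s, if anything falls off the work surface, if the arm or the gripper's body presses on something with over 40 N, if the wrist force passes 120 N, or if a joint passes its speed limit or range.

ROBOT

A 6-joint arm with a two-finger parallel gripper is mounted at the origin on a cart in front of the work surface, level with it; the furniture and walls round the work are solid. World frame = base frame: x ahead of the robot, y to its left, z up, the work surface at z = 0. Lengths are in m, angles in degrees, forces in N, time in s.
With the tool pointing down it reaches from about 0.3 to 0.75 m from the base axis. Payload 8.5 kg.
Tool frame: the origin (TCP) lies on the centre line of the jaws, within the pads' length; the fingertips stand 14 mm ahead of it and the grasp point (between the pads) lies 5 mm behind it; z points along the fingers, x is the direction in which the jaws open and shut, and the axes are right-handed (so a half turn about z gives the same grasp; the last joint's range is limited). The gripper opens to 85 mm and grips with 20 to 120 N. Pads are 22 mm wide; open, the fingers measure 114 mm over their backs; the gripper's body (76 mm by 85 mm) begins 54 mm behind the grasp point. The pads swing forward as they close: fully open they stand 13 mm farther back than shut.
Start: joints at [51.148, 21.807, 74.336, -0, 83.858, -12.336], TCP at [0.246, 0.492, 0.245] pointing down, gripper open.
Joint ranges: [-178.18, 178.18], [-50.72, 133.34], [12.68, 142.11], [-81.47, 261.47], [9.98, 163.14], [-165.26, 165.26]. Speed limits (degrees/s): [136.94, 136.94, 180, 180, 180, 180].

INTERFACE

Orientations are given as a 3x3 rotation matrix whose columns are the frame's x, y, z axes.
In Python, from rig import * gives the robot as it stands.
- The arm moves only by the shell command python3 -m crank 'ROWS' [FORCE]. ROWS is JSON, one flat list of numbers, 7 for each row, row after row: the turn, a rotation vector about the world's x, y, z in rad, then the shift along the world's x, y, z in m, then the opening in per cent of the stroke, from 0 (shut) to 100 (fully open). A call has 1 to 20 rows; each row shifts and turns the commanded pose from where the row before left it; what a row does not reach is not made up. A row lasts 1/10 s, in which the tool goes at most 50 mm and 8.59 degrees, less where a joint would pass 70% of its speed; a pose out of reach is approached as far as the arm can. A call is refused whole if a number of a shift passes 0.05 or a number of a turn 0.15, either way. A call with a gripper value outside its range is refused whole. The fingers move at their own pace and stop on an object; FORCE is the grip in N (left out, the last holds). Time passes only in rows, so rows that do not move let the fingers close. It gives the time, the measured TCP pose, the force and the opening at its end, in the units of the state.
- observe(): the state, without advancing time (a new reading comes with each control period).
- get_image(name): name is "side" or "top" or "wrist"; returns a dict with "frame" (400x640x3 uint8, red, green, blue), "fov_y" (degrees; the focal length in pixels is half the picture's height over the tangent of half this angle, whatever the lens; pixels are square), "cx", "cy" (the principal point, pixels), "world_to_cam" (4x4, takes a point from world to camera coordinates). Camera axes: x right, y up, looking along -z (the intrinsics and any distortion apply to the point x, -y, -z); pixel columns grow to the right and rows downward; lengths in m; the calibration is good to about 2 mm. The wrist camera is an equidistant fisheye: a pixel r from the principal point sees the ray r / f radians off the axis. A picture is of the moment at which its call begins. There is no depth.
- close_job(): hands the job in, once; it reports no verdict.
The state is a dict: "time_s": time; "q": joint angles; "qvel": joint speeds; "joint_efforts": joint torques, N m; "position": TCP position; "tool_rot": TCP orientation; "ft_force": force on the tool from outside, world axes, zero at the start; "wrist_torque": the same for the moment, N m; "grip_width": finger opening in m.
Only numpy, scipy, OpenCV 4.12 (cv2) and the standard library are available. Lean on these libraries where they do the work, as an engineer would, in place of code of your own. Each camera call takes 0.05 s, during which the arm holds its last target. There are 200 camera calls.

## Working session

There is one attempt and no reset: what is moved stays moved. The work goes in short steps, Python scripts to look and compute and a shell command to move; the robot and the scene stay as the last step left them, time stands still between calls to the robot, and variables do not carry over. Pictures are saved under pics/ and viewed, about 12 in all and at most 16, crops included, and the job is handed in when it is done.

```bash
ls; mkdir -p pics; python3 - <<'E'
from rig import *
import cv2
for n in ("top","side"):
    d=get_image(n); cv2.imwrite(f"pics/{n}0.png",d["frame"][:,:,::-1]); print(n,d["fov_y"],d["cx"],d["cy"],d["world_to_cam"])
    import numpy as np; np.save(f"pics/{n}0.npy",d,allow_pickle=True)
print(observe())
E
```

```text
pics
top 55.49058342337442 320.6787622777091 201.42724108538374 [[ 0.04433735 -0.99901477  0.00191946 -0.01239215]
 [ 0.9744739   0.0436713   0.22021227 -0.53045128]
 [-0.22007914 -0.00789316  0.97545009 -1.1865284 ]
 [ 0.          0.          0.          1.        ]]
side 52.37853826123804 314.8921204538269 197.1133512257557 [[ 0.88340125 -0.46854255  0.00837359 -0.47670003]
 [ 0.2981404   0.57572746  0.76134762 -0.2112089 ]
 [-0.36154466 -0.67007893  0.64828982 -0.90627411]
 [ 0.          0.          0.          1.        ]]
{'time_s': 0.1, 'q': array([ 5.11484344e+01,  2.18386720e+01,  7.43771952e+01,  5.23901404e-05,
        8.38585757e+01, -1.23367586e+01]), 'qvel': array([ 0.00624035, -0.12189677, -0.04798057,  0.00563825, -0.02470642,
        0.01846731]), 'joint_efforts': array([ 4.75779481e-03, -4.49216759e+01, -2.31655294e+01, -1.42994722e-04,
        3.64164487e-03, -1.96810504e-05]), 'position': array([0.24539883, 0.49196229, 0.24477798]), 'tool_rot': array([[ 4.46428648e-01,  8.94818863e-01, -8.15749326e-04],
       [ 8.94818335e-01, -4.46429306e-01, -1.01127051e-03],
       [-1.26907833e-03, -2.78487328e-04, -9.99999156e-01]]), 'ft_force': array([ 0.3551429 , -0.18050065, -0.62764517]), 'wrist_torque': array([ 0.01244791, -0.01191721,  0.04611793]), 'grip_width': 0.08558804695457324}
```

View pics/top0.png

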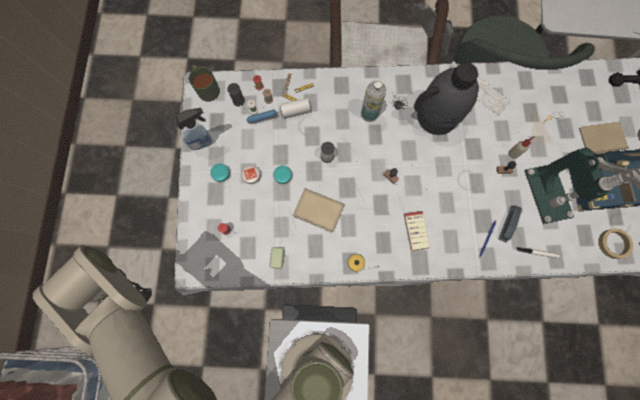

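View pics/side0.png

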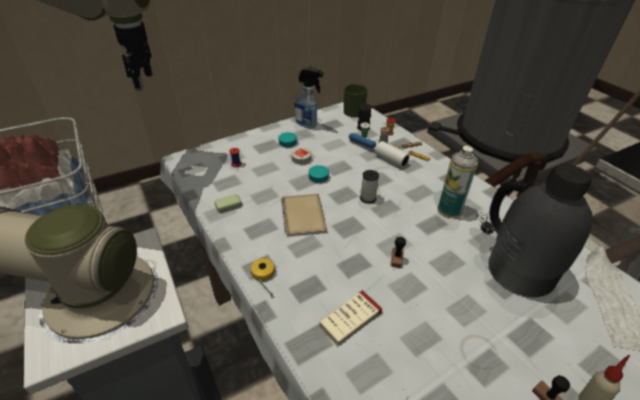

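Top view candidates (pixels):
- **Tin:** white and red at (251,174). The turquoise look-alikes are at (220,172) and (283,174).
- **Stamp:** near one at (391,175); its twin is at (507,168).
- **Short spool:** (224,229); the yellow-thread one is at (258,82).
- **Book:** (319,210); another brown item is at (604,137).
- **Pad:** (417,231).
- **Bystanders:** tall spool (327,152), soap (277,257), tape (357,262).

Next I'll do a close crop and a first triangulation.

```bash
cat > h.py <<'E'
import numpy as np, cv2
from rig import *
def ray(d,u,v):
    f=d["frame"].shape[0]/2/np.tan(np.radians(d["fov_y"]/2)); a,b=(u-d["cx"])/f,(v-d["cy"])/f
    if d.get("fish"):
        r=np.hypot(a,b)+1e-12; c=np.array([a/r*np.sin(r),-b/r*np.sin(r),-np.cos(r)])
    else: c=np.array([a,-b,-1])
    R,t=d["world_to_cam"][:3,:3],d["world_to_cam"][:3,3]
    c=R.T@c; return -R.T@t, c/np.linalg.norm(c)
def plane(d,u,v,z):
    o,c=ray(d,u,v); return o+c*(z-o[2])/c[2]
def tri(*obs):
    A=np.zeros((3,3));b=np.zeros(3)
    for d,u,v in obs:
        o,c=ray(d,u,v); M=np.eye(3)-np.outer(c,c); A+=M; b+=M@o
    p=np.linalg.solve(A,b); e=max(np.linalg.norm(np.cross(p-ray(*x)[0],ray(*x)[1])) for x in obs)
    return p,e
def proj(d,p):
    c=d["world_to_cam"][:3,:3]@p+d["world_to_cam"][:3,3]; a,b,z=c[0],-c[1],-c[2]
    f=d["frame"].shape[0]/2/np.tan(np.radians(d["fov_y"]/2))
    if d.get("fish"):
        r=np.hypot(a,b); k=np.arctan2(r,z)/r
    else: k=1/z
    return d["cx"]+f*a*k, d["cy"]+f*b*k
def snap(n,save=None):
    d=get_image(n); d["fish"]=n=="wrist"
    if save: cv2.imwrite(f"pics/{save}.png",d["frame"][:,:,::-1]); np.save(f"pics/{save}.npy",d,allow_pickle=True)
    return d
def load(s): return np.load(f"pics/{s}.npy",allow_pickle=True).item()
E
python3 - <<'E'
from h import *
t,s=load("top0"),load("side0"); print(t.keys())
np.set_printoptions(precision=3,suppress=True)
for n,a,b in [("tin",(251,174),(302,155)),("spooltop",(223,227),(235.5,151)),("stampknob",(392,171),(399.5,241)),("pad",(416.5,231),(351,315)),("book",(319.5,210),(304,214)),("tall",(327,148),(370,174)),("soap",(277,257),(228,202)),("tape",(357,262),(263,267))]:
    print(n,*tri((t,*a),(s,*b)))
A=cv2.resize(t["frame"][135:285,190:440],None,fx=3.2,fy=3.2,interpolation=cv2.INTER_CUBIC)
cv2.imwrite("pics/c1.png",A[:,:,::-1])
E
```

```text
dict_keys(['frame', 'fov_y', 'cx', 'cy', 'world_to_cam'])
tin [0.628 0.256 0.014] 0.0009020111490548171
spooltop [0.434 0.325 0.047] 0.0008090098765044344
stampknob [ 0.646 -0.222  0.057] 3.755617093254667e-05
pad [ 0.456 -0.314  0.011] 0.00209047761967724
book [0.513 0.014 0.006] 0.000639704318366475
tall [ 0.707 -0.002  0.084] 0.00021550115105404449
soap [0.347 0.147 0.013] 0.0004683850404156569
tape [ 0.342 -0.116  0.019] 3.4999398238688555e-07
```

View pics/c1.png

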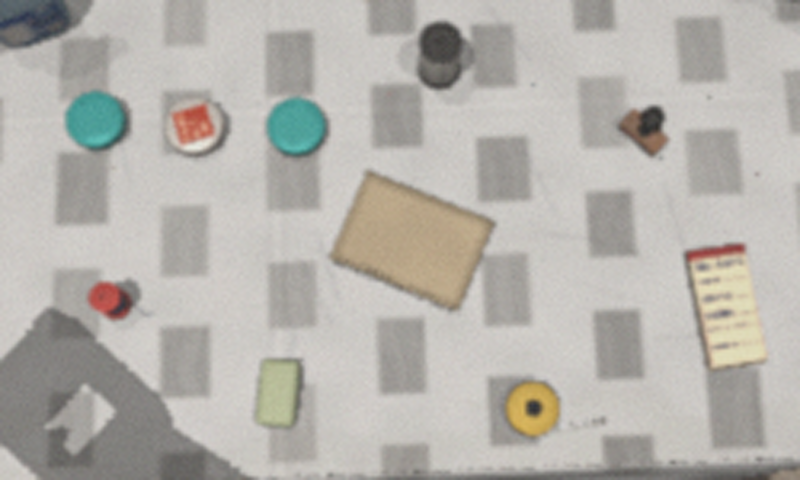

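The crop confirms the choices: white tin with red label, blue spool with red top, the near stamp with its base turned about 45°, pad with its red end far, and the book. Next I'll get orientations from the masks.

```bash
python3 - <<'E'
from h import *
np.set_printoptions(precision=3,suppress=True)
t=load("top0"); hsv=cv2.cvtColor(t["frame"],cv2.COLOR_RGB2HSV); H,S,V=cv2.split(hsv)
def at(x,y): print(hsv[y,x])
at(319,210);at(417,240);at(416,217);at(386,175)
def box(m,x0,x1,y0,y1,z,n):
    k=np.zeros_like(m); k[y0:y1,x0:x1]=m[y0:y1,x0:x1]
    c=max(cv2.findContours(k,0,1)[0],key=cv2.contourArea); r=cv2.minAreaRect(c)
    P=np.array([plane(t,*p,z)[:2] for p in cv2.boxPoints(r)])
    c2=P.mean(0); e=[P[1]-P[0],P[2]-P[1]]; e.sort(key=np.linalg.norm)
    print(n,c2,[np.linalg.norm(x) for x in e],"long dir",np.degrees(np.arctan2(e[1][1],e[1][0])))
m=((S>60)&(H<30)).astype(np.uint8)
box(m,285,355,180,240,.01,"book")
box(((S>50)&(H<32)).astype(np.uint8),400,435,205,255,.015,"pad")
box(((S>70)&(H<20)).astype(np.uint8),380,402,166,186,.017,"stampbase")
E
```

```text
[ 18  66 188]
[ 24  43 225]
[ 15  25 165]
[ 11  81 119]
book [0.513 0.018] [np.float64(0.09975198309320245), np.float64(0.1448010182418523)] long dir -110.40006006319034
pad [ 0.512 -0.302] [np.float64(0.014007149211211128), np.float64(0.061647925698447605)] long dir -78.60577472220322
stampbase [ 0.64  -0.225] [np.float64(0.02289929012072268), np.float64(0.046331148884010895)] long dir -134.8907085832614
```

```bash
python3 -m crank '[0,0,-0.125,0.0105,-0.0403,0,100, 0,0,-0.125,0.0105,-0.0403,0,100, 0,0,-0.125,0.0105,-0.0403,0,100, 0,0,-0.125,0.0105,-0.0403,0,100, 0,0,-0.125,0.0105,-0.0403,0,100, 0,0,-0.125,0.0105,-0.0403,0,100, 0,0,-0.125,0.0105,-0.0403,0,100, 0,0,-0.125,0.0105,-0.0403,0,100, 0,0,-0.125,0.0105,-0.0403,0,100, 0,0,-0.125,0.0105,-0.0403,0,100, 0,0,-0.125,0.0105,-0.0403,0,100, 0,0,-0.125,0.0105,-0.0403,0,100, 0,0,-0.125,0.0105,-0.0403,0,100, 0,0,-0.125,0.0105,-0.0403,0,100, 0,0,-0.125,0.0105,-0.0403,0,100, 0,0,-0.125,0.0105,-0.0403,0,100, 0,0,-0.125,0.0105,-0.0403,0,100, 0,0,-0.125,0.0105,-0.0403,0,100, 0,0,-0.125,0.0105,-0.0403,0,100, 0,0,-0.125,0.0105,-0.0403,0,100]'
python3 - <<'E'
from h import *
d=snap("wrist","w1"); print(observe()["q"],observe()["position"],d["fov_y"])
E
```

```text
time_s: 2.1
position: [0.4556, -0.3155, 0.245]
tool_rot: [[0.173, -0.985, -0.0], [-0.985, -0.173, 0.001], [-0.001, 0.0, -1.0]]
ft_force: [0.1, 0.1, 0.9]
grip_width: 0.0854
[-4.72393919e+01  2.26326042e+01  7.32174124e+01 -7.32887229e-02
  8.40823535e+01  3.33833067e+01] [ 0.45636629 -0.3209025   0.24412025] 65.70646984690485
```

View pics/w1.png

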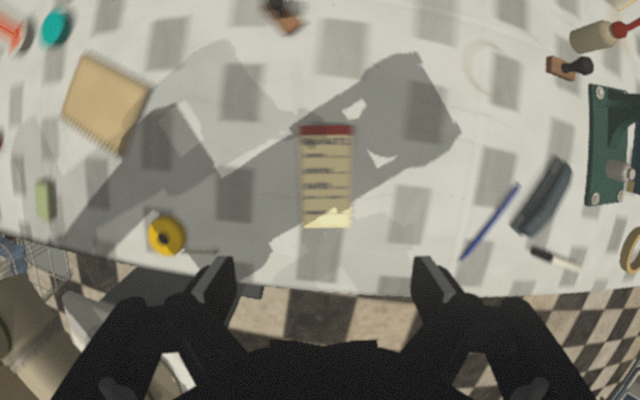

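```bash
python3 - <<'E'
from h import *
np.set_printoptions(precision=4,suppress=True)
d=snap("wrist","w2"); print(observe()["position"])
hsv=cv2.cvtColor(d["frame"],cv2.COLOR_RGB2HSV); H,S,V=cv2.split(hsv)
def box(m,x0,x1,y0,y1,z,n):
    k=np.zeros_like(m); k[y0:y1,x0:x1]=m[y0:y1,x0:x1]; k=cv2.morphologyEx(k,3,np.ones((11,11)))
    c=max(cv2.findContours(k,0,1)[0],key=cv2.contourArea)[:,0]
    P=np.array([plane(d,*p,z)[:2] for p in c],np.float32)
    r=cv2.minAreaRect(P*1000); B=cv2.boxPoints(r)
    print(n,cv2.boundingRect(c),r,B.ravel())
m=((S>50)&((H<32)|(H>165))).astype(np.uint8)
box(m,285,370,110,240,.015,"pad")
box(((S>60)&(H<32)).astype(np.uint8),50,165,40,165,.01,"book")
k=(m*255); cv2.imwrite("pics/m2.png",np.hstack([k[30:250,40:400]]))
I=d["frame"][30:250,40:400,::-1].copy(); I[k[30:250,40:400]>0]=(0,255,0)
cv2.imwrite("pics/m2.png",cv2.resize(np.vstack([d["frame"][30:250,40:400,::-1],I]),None,fx=1.3,fy=1.3))
E
```

```text
[ 0.4558 -0.3179  0.2439]
pad (288, 125, 56, 104) ((458.8538513183594, -313.06756591796875), (124.3757095336914, 61.81636047363281), 10.781752586364746) [ 391.9818 -294.3384  403.5457 -355.0635  525.7258 -331.7967  514.162
 -271.0716]
book (56, 61, 85, 101) ((512.9979248046875, 17.165924072265625), (148.02198791503906, 104.54090118408203), 69.96134948730469) [438.5317 -34.4539 536.7438 -70.2752 587.4642  68.7857 489.252  104.6071]
```

View pics/m2.png

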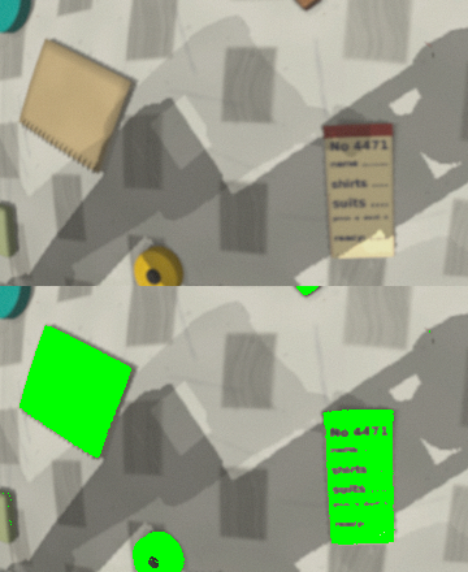

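```bash
python3 -m crank '[0,0,0.014,0.003,0.005,-0.03,100, 0,0,0,0,0,-0.04,100, 0,0,0,0,0,-0.04,100, 0,0,0,0,0,-0.04,100, 0,0,0,0,0,-0.04,100, 0,0,0,0,0,-0.02,100, 0,0,0,0,0,-0.01,100, 0,0,0,0,0,-0.008,100, 0,0,0,0,0,0,100, 0,0,0,0,0,0,100]' 40; python3 -c "
from rig import *
from h import *
snap('wrist','w3')"
```

```text
time_s: 3.2
position: [0.4589, -0.3092, 0.0183]
tool_rot: [[0.192, -0.981, 0.001], [-0.981, -0.192, -0.001], [0.001, -0.001, -1.0]]
ft_force: [-0.1, -0.3, 0.2]
grip_width: 0.0851
```

View pics/w3.png

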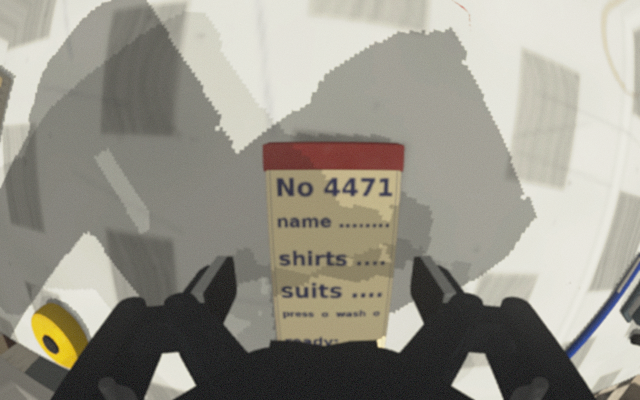

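```bash
python3 -m crank '[0,0,0,0,-0.003,-0.005,100, 0,0,0,0,0,0,100, 0,0,0,0,0,0,100]'; python3 -m crank '[0,0,0,0,0,0,60, 0,0,0,0,0,0,60,0,0,0,0,0,0,60, 0,0,0,0,0,0,60, 0,0,0,0,0,0,60, 0,0,0,0,0,0,60, 0,0,0,0,0,0,60]'
```

```text
time_s: 3.55
position: [0.4585, -0.312, 0.0124]
tool_rot: [[0.191, -0.982, 0.0], [-0.982, -0.191, -0.0], [0.0, -0.0, -1.0]]
ft_force: [0.9, -0.7, -0.0]
grip_width: 0.0854
time_s: 4.25
position: [0.4586, -0.3119, 0.0127]
tool_rot: [[0.192, -0.981, 0.0], [-0.981, -0.192, -0.0], [0.0, -0.0, -1.0]]
ft_force: [-1.2, 1.0, 6.2]
grip_width: 0.0613
```

```bash
python3 -m crank '[0,0,0,0,0,0,40, 0,0,0,0,0,0,40, 0,0,0,0,0,0.01,40, 0,0,0,0,0,0.02,40, 0,0,0,0,0,0.03,40, 0,0,0,0,0,0.03,40, 0,0,0,0,0,0.02,40, 0,0,0,0,0,0,40, 0,0,0,0,0,0,40]'; python3 -c "
from h import *
snap('wrist','w4')"
```

```text
time_s: 5.15
position: [0.4583, -0.3116, 0.122]
tool_rot: [[0.192, -0.981, -0.0], [-0.981, -0.192, 0.0], [-0.0, 0.0, -1.0]]
ft_force: [-0.5, -0.2, -1.5]
grip_width: 0.0606
```

View pics/w4.png

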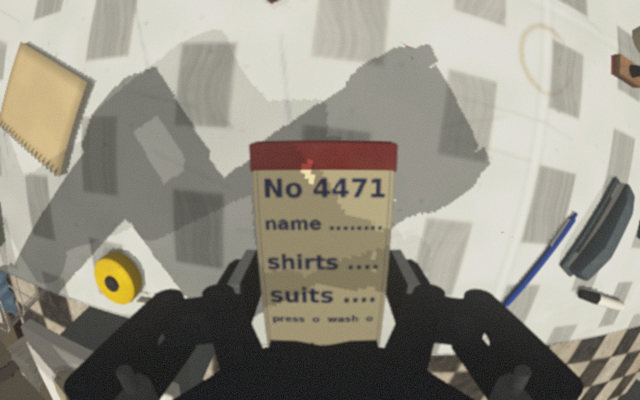

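```bash
python3 -c "
from h import *
d=load('w4');a=plane(d,324,142,.124);print(a, (a[:2]-[.4583,-.3116])@[np.cos(np.radians(11)),np.sin(np.radians(11))])"
python3 -m crank '[0,0,0.1028,0.0054,0.0329,0,40, 0,0,0.1028,0.0054,0.0329,0,40, 0,0,0.1028,0.0054,0.0329,0,40, 0,0,0.1028,0.0054,0.0329,0,40, 0,0,0.1028,0.0054,0.0329,0,40, 0,0,0.1028,0.0054,0.0329,0,40, 0,0,0.1028,0.0054,0.0329,0,40, 0,0,0.1028,0.0054,0.0329,0,40, 0,0,0.1028,0.0054,0.0329,0,40, 0,0,0.1028,0.0054,0.0329,0,40, 0,0,0,0,0,0,40, 0,0,0,0,0,0,40, 0,0,0,0,0,0,40]'
```

```text
[ 0.51900531 -0.30026897  0.124     ] 0.0617520431186137
time_s: 6.5
position: [0.5122, 0.0165, 0.1216]
tool_rot: [[0.939, -0.344, -0.001], [-0.344, -0.939, 0.0], [-0.001, 0.0, -1.0]]
ft_force: [0.5, 0.1, -0.9]
grip_width: 0.0609
```

```bash
python3 -m crank '[0,0,0,0.001,0.001,-0.03,40, 0,0,0,0,0,-0.03,40, 0,0,0,0,0,-0.02,40, 0,0,0,0,0,-0.01,40, 0,0,0,0,0,-0.006,40, 0,0,0,0,0,0,40, 0,0,0,0,0,0,40]';python3 -m crank '[0,0,0,0,0,-0.002,40, 0,0,0,0,0,0,40, 0,0,0,0,0,0,40]'
```

```text
time_s: 7.2
position: [0.514, 0.0179, 0.027]
tool_rot: [[0.939, -0.343, 0.001], [-0.343, -0.939, -0.0], [0.001, -0.0, -1.0]]
ft_force: [-0.5, -0.3, -1.2]
grip_width: 0.0609
time_s: 7.5
position: [0.5137, 0.0181, 0.0246]
tool_rot: [[0.939, -0.343, 0.001], [-0.343, -0.939, -0.0], [0.001, -0.0, -1.0]]
ft_force: [-0.4, 1.2, -0.6]
grip_width: 0.0609
```

```bash
python3 -m crank '[0,0,0,0,0,-0.0015,40, 0,0,0,0,0,0,40, 0,0,0,0,0,0,40]';python3 -m crank '[0,0,0,0,0,-0.001,40, 0,0,0,0,0,0,40, 0,0,0,0,0,0,40]'
```

```text
time_s: 7.8
position: [0.5135, 0.0182, 0.0228]
tool_rot: [[0.939, -0.343, -0.0], [-0.343, -0.939, 0.0], [-0.0, 0.0, -1.0]]
ft_force: [0.4, -0.8, -1.8]
grip_width: 0.0606
time_s: 8.1
position: [0.5136, 0.0181, 0.0223]
tool_rot: [[0.939, -0.343, 0.0], [-0.343, -0.939, -0.0], [0.0, -0.0, -1.0]]
ft_force: [-1.4, 1.5, 5.4]
grip_width: 0.0606
```

Contact. Now I'll release by opening part way, then rise. The tool stays above the book at 0.24 so I can look.

```bash
python3 -m crank '[0,0,0,0,0,0,85, 0,0,0,0,0,0,85, 0,0,0,0,0,0,85, 0,0,0,0,0,0,85, 0,0,0,0,0,0.02,85, 0,0,0,0,0,0.04,85, 0,0,0,0,0,0.05,100, 0,0,0,0,0,0.05,100, 0,0,0,0,0,0.05,100, 0,0,0,0,0,0.02,100, 0,0,0,0,0,0,100, 0,0,0,0,0,0,100, 0,0,0,0,0,0,100]'; cat > box.py <<'E'
from h import *
def box(d,m,win,z,n):
    x0,x1,y0,y1=win; k=np.zeros_like(m); k[y0:y1,x0:x1]=m[y0:y1,x0:x1]; k=cv2.morphologyEx(k,3,np.ones((7,7)))
    c=max(cv2.findContours(k,0,1)[0],key=cv2.contourArea)[:,0]
    P=np.array([plane(d,*p,z)[:2] for p in c],np.float32)*1000
    r=cv2.minAreaRect(P); print(n,cv2.boundingRect(c),np.round(r[0],1),np.round(r[1],1),round(r[2],1),"circle",cv2.minEnclosingCircle(P))
E
python3 -c "
from h import *
print(observe()['position']);d=snap('wrist','w5')"
```

```text
time_s: 9.4
position: [0.513, 0.0182, 0.2502]
tool_rot: [[0.939, -0.343, -0.003], [-0.343, -0.939, 0.001], [-0.003, 0.001, -1.0]]
ft_force: [-0.7, -0.8, -0.7]
grip_width: 0.0853
[0.51300886 0.01819369 0.25021086]
```

View pics/w5.png

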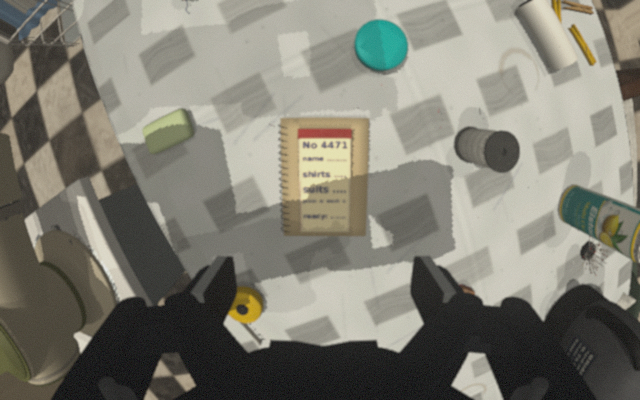

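```bash
python3 -m crank '[0,0,0,0.0164,0.034,0,100, 0,0,0,0.0164,0.034,0,100, 0,0,0,0.0164,0.034,0,100, 0,0,0,0.0164,0.034,0,100, 0,0,0,0.0164,0.034,0,100, 0,0,0,0.0164,0.034,0,100, 0,0,0,0.0164,0.034,0,100, 0,0,0,0,0,0,100, 0,0,0,0,0,0,100, 0,0,0,0,0,0,100]'
python3 - <<'E'
from box import *
np.set_printoptions(precision=4,suppress=True)
d=load("w5")
def four(q,z): 
    P=np.array([plane(d,*p,z)[:2] for p in q]); a=(P[0]+P[1]-P[2]-P[3]); print(P.mean(0),np.linalg.norm(a)/2,np.degrees(np.arctan2(a[1],a[0])))
four([(297,129),(352,129),(351,226),(301,226)],.025); four([(285,117),(370,118),(367,236),(287,235)],.01)
w=snap("wrist","w6"); print(observe()["position"])
H,S,V=cv2.split(cv2.cvtColor(w["frame"],cv2.COLOR_RGB2HSV))
u,v=proj(w,np.array([.628,.256,.024])); print(u,v)
E
```

```text
time_s: 10.45
position: [0.6281, 0.2553, 0.2512]
tool_rot: [[0.939, -0.344, -0.001], [-0.344, -0.939, -0.0], [-0.001, 0.001, -1.0]]
ft_force: [0.5, -0.1, 0.4]
grip_width: 0.0853
[0.5161 0.0202] 0.11580314304188874 70.95103212112532
[0.5177 0.0172] 0.1478250702112964 69.92379010444989
[0.6282 0.2551 0.2516]
322.6716366279479 180.416357533783
```

View pics/w6.png

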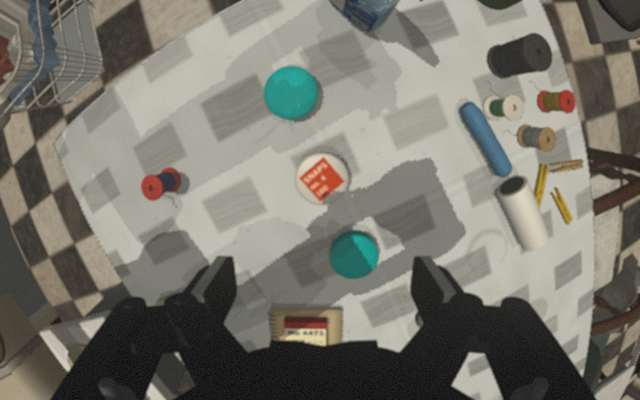

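```bash
python3 -m crank '[0,0,0,0,0.002,-0.035,100, 0,0,0,0,0,-0.045,100, 0,0,0,0,0,-0.045,100, 0,0,0,0,0,-0.045,100, 0,0,0,0,0,-0.03,100, 0,0,0,0,0,-0.018,100, 0,0,0,0,0,-0.012,100, 0,0,0,0,0,-0.006,100, 0,0,0,0,0,0,100, 0,0,0,0,0,0,100, 0,0,0,0,0,0,100]' 30; python3 -m crank '[0,0,0,0,0,0,70, 0,0,0,0,0,0,65,0,0,0,0,0,0,60, 0,0,0,0,0,0,50, 0,0,0,0,0,0,40, 0,0,0,0,0,0,40, 0,0,0,0,0,0,40]'
```

```text
time_s: 11.6
position: [0.6288, 0.2582, 0.017]
tool_rot: [[0.939, -0.343, 0.002], [-0.343, -0.939, 0.0], [0.002, -0.001, -1.0]]
ft_force: [0.3, -0.2, 0.2]
grip_width: 0.0853
time_s: 12.3
position: [0.6286, 0.2582, 0.0166]
tool_rot: [[0.939, -0.343, 0.001], [-0.343, -0.939, 0.0], [0.001, -0.001, -1.0]]
ft_force: [-1.4, -0.5, 6.3]
grip_width: 0.0621
```

```bash
python3 -m crank '[0,0,0,0,0,0.02,40, 0,0,0,0,0,0.04,40, 0,0,0,0,0,0.04,40, 0,0,0,-0.01,-0.02,0,40, 0,0,0,-0.0166,-0.036,0,40, 0,0,0,-0.0166,-0.036,0,40, 0,0,0,-0.0166,-0.036,0,40, 0,0,0,-0.0166,-0.036,0,40, 0,0,0,-0.0166,-0.036,0,40, 0,0,0,-0.0166,-0.036,0,40, 0,0,0,-0.016,-0.034,0,40, 0,0,0,0,0,0,40, 0,0,0,0,0,0,40, 0,0,0,0,0,0,40]'; python3 -c "
from h import *
print(observe()['position']);d=snap('wrist','w7')"
```

```text
time_s: 13.7
position: [0.503, -0.0112, 0.1157]
tool_rot: [[0.94, -0.342, 0.0], [-0.342, -0.94, 0.0], [-0.0, -0.0, -1.0]]
ft_force: [0.1, -0.0, 0.0]
grip_width: 0.0617
[ 0.50302506 -0.01124478  0.11574356]
```

View pics/w7.png

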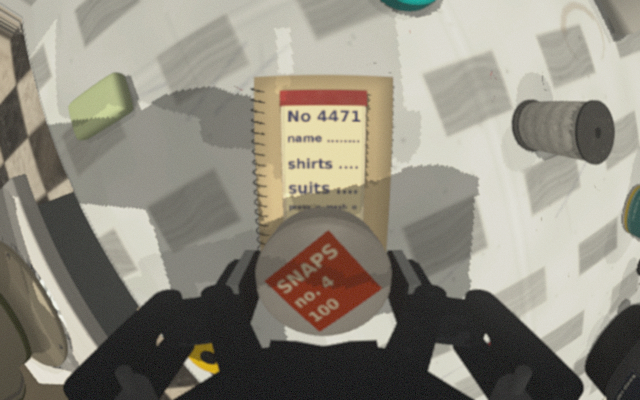

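```bash
python3 - <<'E'
from h import *
np.set_printoptions(precision=4,suppress=True)
d=load("w7"); u=np.array([np.cos(np.radians(69.9)),np.sin(np.radians(69.9))])
c=plane(d,323,208,.123)[:2]; print("tin top edge",c,"centre",c-.0315*u, "LR",(plane(d,257,270,.123)+plane(d,389,270,.123))/2)
a=[plane(d,*p,.025)[:2] for p in ((279,90),(368,90))]; m=(a[0]+a[1])/2; print("pad end",a,m,np.linalg.norm(a[0]-a[1]),"pad centre",m-.063*u)
a=[plane(d,*p,.01)[:2] for p in ((256,76),(392,77))]; m=(a[0]+a[1])/2; print("book end",m,np.linalg.norm(a[0]-a[1]),"book centre",m-.074*u)
E
```

```text
tin top edge [0.5154 0.0217] centre [ 0.5046 -0.0079] LR [ 0.5056 -0.0053  0.123 ]
pad end [array([0.5061, 0.0861]), array([0.5645, 0.0649])] [0.5353 0.0755] 0.06211642131688244 pad centre [0.5136 0.0163]
book end [0.5401 0.0875] 0.10229000517010885 book centre [0.5146 0.018 ]
```

```bash
python3 -m crank '[0,0,0,-0.0018,-0.005,-0.02,40, 0,0,0,0,0,-0.025,40, 0,0,0,0,0,-0.015,40, 0,0,0,0,0,-0.008,40, 0,0,0,0,0,-0.004,40, 0,0,0,0,0,0,40, 0,0,0,0,0,0,40, 0,0,0,0,0,0,40]';python3 -m crank '[0,0,0,0,0,-0.001,40, 0,0,0,0,0,0,40, 0,0,0,0,0,0,40]'
```

```text
time_s: 14.55
position: [0.5013, -0.0169, 0.0445]
tool_rot: [[0.939, -0.343, 0.001], [-0.343, -0.939, -0.0], [0.001, -0.0, -1.0]]
ft_force: [0.5, -0.7, -0.7]
grip_width: 0.0619
time_s: 14.85
position: [0.501, -0.0169, 0.0429]
tool_rot: [[0.939, -0.343, 0.0], [-0.343, -0.939, -0.0], [0.0, -0.0, -1.0]]
ft_force: [0.1, -0.4, -0.2]
grip_width: 0.0618
```

```bash
python3 -m crank '[0,0,0,0,0,-0.001,40, 0,0,0,0,0,0,40, 0,0,0,0,0,0,40]';python3 -m crank '[0,0,0,0,0,-0.001,40, 0,0,0,0,0,0,40, 0,0,0,0,0,0,40]'
```

```text
time_s: 15.15
position: [0.5009, -0.0169, 0.0417]
tool_rot: [[0.939, -0.343, -0.0], [-0.343, -0.939, 0.0], [-0.0, -0.0, -1.0]]
ft_force: [0.2, -0.3, -1.0]
grip_width: 0.0619
time_s: 15.45
position: [0.501, -0.0169, 0.0416]
tool_rot: [[0.939, -0.343, 0.001], [-0.343, -0.939, -0.0], [0.001, 0.0, -1.0]]
ft_force: [-2.7, 0.4, 8.4]
grip_width: 0.0617
```

```bash
python3 -m crank '[0,0,0,0,0,0,85, 0,0,0,0,0,0,90, 0,0,0,0,0,0,90, 0,0,0,0,0,0,90, 0,0,0,0,0,0.03,90, 0,0,0,0,0,0.05,100, 0,0,0,0,0,0.05,100, 0,0,0,0,0,0.05,100, 0,0,0,0,0,0.03,100, 0,0,0,0,0,0,100]'; python3 -m crank '[0,0,0.126,0.0161,-0.0228,0,100, 0,0,0.126,0.0161,-0.0228,0,100, 0,0,0.126,0.0161,-0.0228,0,100, 0,0,0.126,0.0161,-0.0228,0,100, 0,0,0.126,0.0161,-0.0228,0,100, 0,0,0.126,0.0161,-0.0228,0,100, 0,0,0.126,0.0161,-0.0228,0,100, 0,0,0.126,0.0161,-0.0228,0,100, 0,0,0.126,0.0161,-0.0228,0,100, 0,0,0,0,0,0,100, 0,0,0,0,0,0,100, 0,0,0,0,0,0,100]';  python3 -c "
from h import *
print(observe()['position']);d=snap('wrist','w8')"
```

```text
time_s: 16.45
position: [0.5022, -0.0171, 0.255]
tool_rot: [[0.939, -0.343, 0.008], [-0.343, -0.939, -0.002], [0.009, -0.001, -1.0]]
ft_force: [0.0, 0.5, -0.7]
grip_width: 0.0853
time_s: 17.65
position: [0.6455, -0.2212, 0.2504]
tool_rot: [[0.709, 0.706, -0.001], [0.706, -0.709, 0.001], [-0.0, -0.001, -1.0]]
ft_force: [-0.2, -0.3, 0.3]
grip_width: 0.0853
[ 0.64547997 -0.22119691  0.25035776]
```

View pics/w8.png

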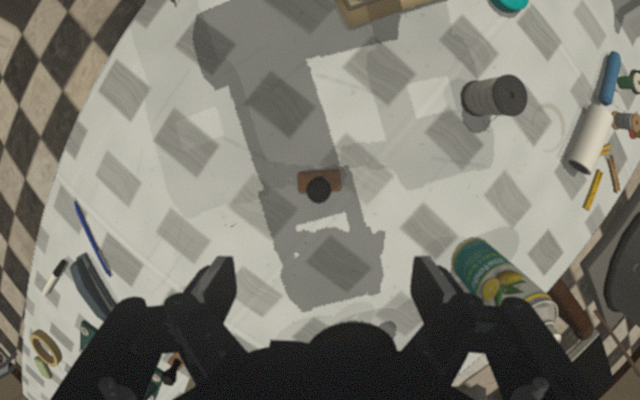

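```bash
python3 - <<'E'
from h import *
np.set_printoptions(precision=4,suppress=True)
d=load("w8"); t,s=load("top0"),load("side0")
print("knob",plane(d,319,189,.06)); print("knob tri",tri((d,319,189),(t,392,171),(s,399.5,241)))
a,b=plane(d,299,171.5,.017),plane(d,341,170.5,.017); e=b-a; print(np.linalg.norm(e),np.degrees(np.arctan2(e[1],e[0])),(a+b)/2+.013*np.array([.706,-.709,0]),(a+b)/2-.013*np.array([.706,-.709,0]))
I=d["frame"][140:220,270:370,::-1]; cv2.imwrite("pics/c8.png",cv2.resize(I,None,fx=6,fy=6,interpolation=2))
E
```

```text
knob [ 0.6435 -0.225   0.06  ]
knob tri (array([ 0.6443, -0.2236,  0.0596]), np.float64(0.0018303313716112315))
0.049655651623856815 46.26711902610785 [ 0.6444 -0.2251  0.017 ] [ 0.6261 -0.2067  0.017 ]
```

View pics/c8.png

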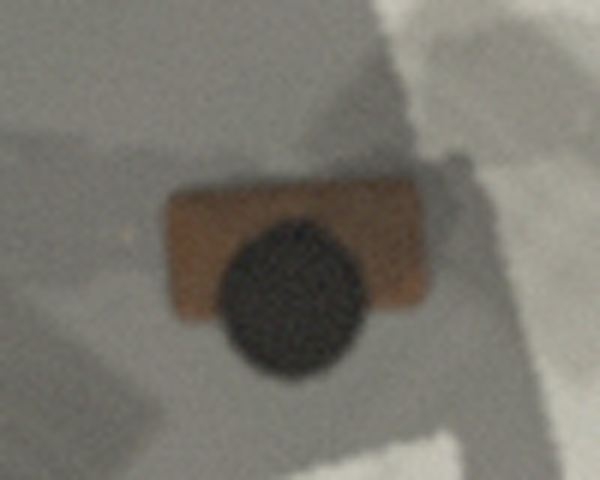

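```bash
python3 -m crank '[0,0,0.05,-0.0015,-0.0037,-0.03,100, 0,0,0,0,0,-0.04,100, 0,0,0,0,0,-0.04,100, 0,0,0,0,0,-0.04,100, 0,0,0,0,0,-0.03,100, 0,0,0,0,0,-0.017,100, 0,0,0,0,0,-0.008,100, 0,0,0,0,0,0,100, 0,0,0,0,0,0,60, 0,0,0,0,0,0,45]' 30; python3 -m crank '[0,0,0,0,0,0,40, 0,0,0,0,0,0,30,0,0,0,0,0,0,25, 0,0,0,0,0,0,20, 0,0,0,0,0,0,10, 0,0,0,0,0,0,10, 0,0,0,0,0,0,10, 0,0,0,0,0,0,10]'
```

```text
time_s: 18.7
position: [0.6449, -0.2259, 0.0473]
tool_rot: [[0.672, 0.741, 0.002], [0.741, -0.672, -0.001], [0.001, 0.002, -1.0]]
ft_force: [0.6, 0.2, -0.2]
grip_width: 0.0591
time_s: 19.5
position: [0.6445, -0.2261, 0.0464]
tool_rot: [[0.672, 0.741, 0.001], [0.741, -0.672, -0.001], [0.0, 0.001, -1.0]]
ft_force: [-1.5, -0.7, 5.8]
grip_width: 0.0246
```

```bash
python3 -m crank '[0,0,0,0,0,0.02,10, 0,0,0,0,0,0.05,10, 0,0,0,0,0,0.05,10, 0,0,-0.1185,-0.012,0.0272,0,10, 0,0,-0.1185,-0.012,0.0272,0,10, 0,0,-0.1185,-0.012,0.0272,0,10, 0,0,-0.1185,-0.012,0.0272,0,10, 0,0,-0.1185,-0.012,0.0272,0,10, 0,0,-0.1185,-0.012,0.0272,0,10, 0,0,-0.1185,-0.012,0.0272,0,10, 0,0,-0.1185,-0.012,0.0272,0,10, 0,0,-0.1185,-0.012,0.0272,0,10, 0,0,-0.1185,-0.012,0.0272,0,10, 0,0,0,0,0,0,10, 0,0,0,0,0,0,10, 0,0,0,0,0,0,10]';  python3 -c "
from h import *
print(observe()['position']);d=snap('wrist','w9');d2=snap('side','s9')
I=np.hstack([d['frame'][80:400,150:490],cv2.resize(d2['frame'][90:250,220:430],(420,320))]);cv2.imwrite('pics/c9.png',I[:,:,::-1])"
```

```text
time_s: 21.1
position: [0.5247, 0.0456, 0.1657]
tool_rot: [[0.939, -0.343, -0.0], [-0.343, -0.939, -0.0], [0.0, 0.0, -1.0]]
ft_force: [0.4, 0.1, -0.4]
grip_width: 0.0244
[0.52468531 0.04564005 0.16565226]
```

View pics/c9.png

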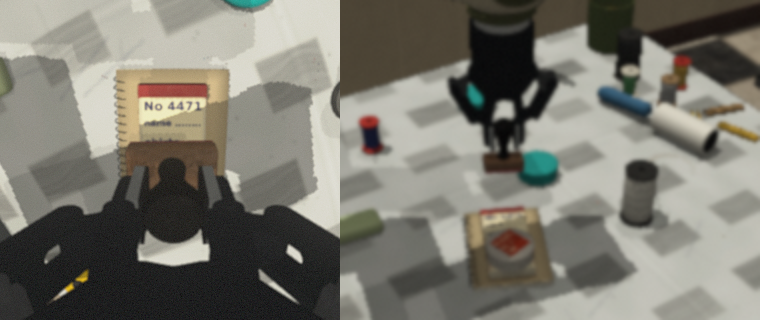

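```bash
python3 - <<'E'
from h import *
np.set_printoptions(precision=4,suppress=True)
d=load("w9"); u=np.array([np.cos(np.radians(69.9)),np.sin(np.radians(69.9)),0])
a,b=plane(d,276,223,.1363),plane(d,367,222,.1363); e=b-a; print(np.linalg.norm(e),np.degrees(np.arctan2(e[1],e[0])),"centre",(a+b)/2-.013*u)
I=np.hstack([d["frame"][200:320,260:390]]); s=load("s9")["frame"][140:190,280:350]
cv2.imwrite("pics/c10.png",np.hstack([cv2.resize(I,(390,360),interpolation=2),cv2.resize(s,(400,360),interpolation=2)])[:,:,::-1])
E
```

```text
0.04921528180575916 -19.352772380444563 centre [0.5254 0.049  0.1363]
```

View pics/c10.png

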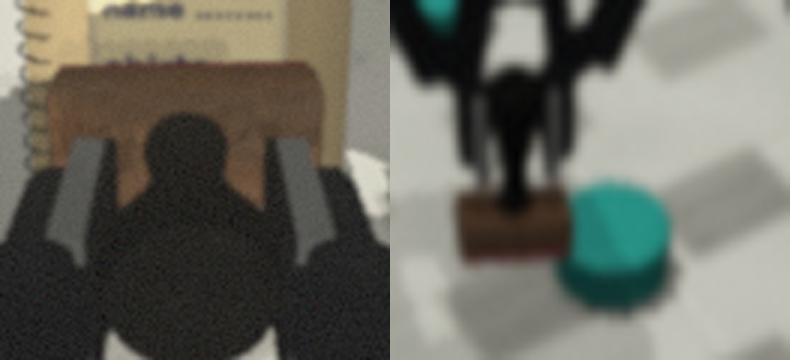

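```bash
python3 -m crank '[0,0,0,-0.0005,-0.0015,-0.02,10, 0,0,0,0,0,-0.03,10, 0,0,0,0,0,-0.02,10, 0,0,0,0,0,-0.014,10, 0,0,0,0,0,-0.007,10, 0,0,0,0,0,0,10, 0,0,0,0,0,0,10, 0,0,0,0,0,0,10]';python3 -m crank '[0,0,0,0,0,-0.0015,10, 0,0,0,0,0,0,10, 0,0,0,0,0,0,10]'
```

```text
time_s: 22.0
position: [0.5243, 0.0446, 0.0756]
tool_rot: [[0.939, -0.344, 0.002], [-0.344, -0.939, -0.0], [0.002, -0.0, -1.0]]
ft_force: [-0.4, 0.6, -1.0]
grip_width: 0.0244
time_s: 22.3
position: [0.5239, 0.0447, 0.0735]
tool_rot: [[0.939, -0.344, 0.0], [-0.344, -0.939, -0.0], [0.0, -0.0, -1.0]]
ft_force: [-0.2, 0.5, -1.7]
grip_width: 0.0239
```

```bash
python3 -m crank '[0,0,0,0,0,-0.0015,10, 0,0,0,0,0,0,10, 0,0,0,0,0,0,10]';python3 -m crank '[0,0,0,0,0,-0.001,10, 0,0,0,0,0,0,10, 0,0,0,0,0,0,10]'
```

```text
time_s: 22.6
position: [0.5238, 0.0448, 0.0718]
tool_rot: [[0.939, -0.344, -0.0], [-0.344, -0.939, 0.0], [-0.0, 0.0, -1.0]]
ft_force: [0.1, -0.4, -0.9]
grip_width: 0.0245
time_s: 22.9
position: [0.5238, 0.0448, 0.0715]
tool_rot: [[0.939, -0.344, 0.001], [-0.344, -0.939, -0.0], [0.0, -0.0, -1.0]]
ft_force: [-3.3, 0.2, 7.2]
grip_width: 0.0245
```

```bash
python3 -m crank '[0,0,0,0,0,0,40, 0,0,0,0,0,0,60, 0,0,0,0,0,0,80, 0,0,0,0,0,0,80, 0,0,0,0,0,0.03,80, 0,0,0,0,0,0.05,100, 0,0,0,0,0,0.05,100, 0,0,0,0,0,0.05,100, 0,0,0,0,0,0,100, 0,0,0,0,0,0,100]'; python3 -c "
from h import *
d=snap('wrist','w11')"
python3 -m crank '[0,0,0,-0.0112,0.035,0,100, 0,0,0,-0.0112,0.035,0,100, 0,0,0,-0.0112,0.035,0,100, 0,0,0,-0.0112,0.035,0,100, 0,0,0,-0.0112,0.035,0,100, 0,0,0,-0.0112,0.035,0,100, 0,0,0,-0.0112,0.035,0,100, 0,0,0,-0.0112,0.035,0,100, 0,0,0,0,0,0,100, 0,0,0,0,0,0,100, 0,0,0,0,0,0,100]';  python3 -c "
from h import *
print(observe()['position']);d=snap('wrist','w12')
I=np.hstack([load('w11')['frame'][100:360,200:450],d['frame'][40:300,170:470]]);cv2.imwrite('pics/c11.png',cv2.resize(I,None,fx=1.4,fy=1.4)[:,:,::-1])"
```

```text
time_s: 23.9
position: [0.5239, 0.0447, 0.2514]
tool_rot: [[0.939, -0.344, 0.002], [-0.344, -0.939, -0.0], [0.002, -0.0, -1.0]]
ft_force: [-0.3, -0.9, -0.9]
grip_width: 0.0854
time_s: 25.05
position: [0.4344, 0.3239, 0.2498]
tool_rot: [[0.939, -0.345, -0.002], [-0.345, -0.939, -0.001], [-0.001, 0.002, -1.0]]
ft_force: [-0.6, -0.7, 0.1]
grip_width: 0.0854
[0.43436158 0.32393279 0.24984181]
```

View pics/c11.png

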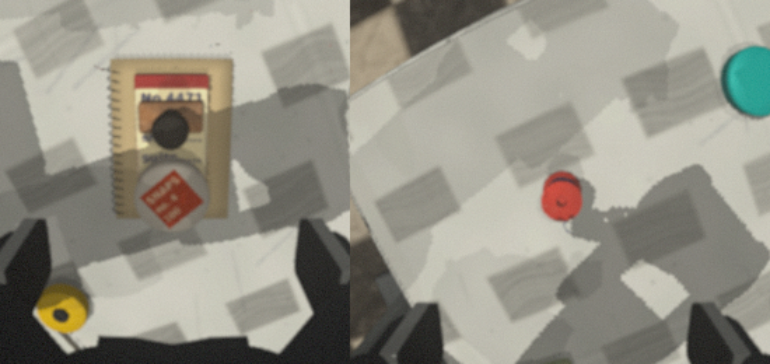

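```bash
python3 - <<'E'
from box import *
np.set_printoptions(precision=4,suppress=True)
u=np.array([np.cos(np.radians(69.9)),np.sin(np.radians(69.9))]); v=np.array([-u[1],u[0]]); P=np.array([.5136,.0163])
w=load("w11"); c=plane(w,321.8,240,.049)[:2]; print("tin",c,(c-P)@u,(c-P)@v, "R",np.linalg.norm(plane(w,295,240,.049)-plane(w,348.6,240,.049)))
k=plane(w,200+170/1.4,100+129/1.4,.085)[:2]; print("knob",k,(k-P)@u,(k-P)@v)
d=load("w12"); H,S,V=cv2.split(cv2.cvtColor(d["frame"],cv2.COLOR_RGB2HSV))
m=(((H<8)|(H>172))&(S>120)&(V>130)).astype(np.uint8)
box(d,m,(280,360,150,210),.052,"flange")
k=m[150:210,280:360]; cs=max(cv2.findContours(k,0,1)[0],key=cv2.contourArea); print(cv2.fitEllipse(cs),cv2.boundingRect(cs))
mu=cv2.moments(cs); a,b=mu["m10"]/mu["m00"]+280,mu["m01"]/mu["m00"]+150
print(a,b,plane(d,a,b,.052),tri((d,a,b),(load("top0"),223,227),(load("side0"),235.5,151)))
E
```

```text
tin [ 0.5014 -0.0148] -0.03344001972227949 0.0007998261652716367 R 0.0617525637502728
knob [0.5234 0.0461] 0.03135500771358456 0.0010493753635525335
flange (307, 163, 29, 34) [434.8 331.3] [36.1 30.1] 69.9 circle ((434.240966796875, 331.38385009765625), 18.548137664794922)
((40.717201232910156, 30.910982131958008), (27.38589096069336, 32.35221862792969), 177.52322387695312) (27, 13, 29, 34)
320.5247575293517 181.33307810107198 [0.4337 0.3298 0.052 ] (array([0.4343, 0.3273, 0.0455]), np.float64(0.0017031376150300783))
```

```bash
python3 -m crank '[0,0,0,0,0.005,-0.03,100, 0,0,0,0,0,-0.04,100, 0,0,0,0,0,-0.04,100, 0,0,0,0,0,-0.04,100, 0,0,0,0,0,-0.03,100, 0,0,0,0,0,-0.018,100, 0,0,0,0,0,-0.008,100, 0,0,0,0,0,0,100, 0,0,0,0,0,0,70, 0,0,0,0,0,0,55]' 25; python3 -m crank '[0,0,0,0,0,0,50, 0,0,0,0,0,0,45,0,0,0,0,0,0,40, 0,0,0,0,0,0,35, 0,0,0,0,0,0,25, 0,0,0,0,0,0,20, 0,0,0,0,0,0,20, 0,0,0,0,0,0,20]'
```

```text
time_s: 26.1
position: [0.4348, 0.3298, 0.0459]
tool_rot: [[0.939, -0.344, 0.002], [-0.344, -0.939, 0.001], [0.002, -0.001, -1.0]]
ft_force: [0.5, 0.1, 0.7]
grip_width: 0.059
time_s: 26.9
position: [0.4344, 0.3299, 0.0452]
tool_rot: [[0.939, -0.344, 0.001], [-0.344, -0.939, 0.0], [0.0, -0.001, -1.0]]
ft_force: [0.2, -0.3, 5.8]
grip_width: 0.0285
```

```bash
python3 -m crank '[0,0,0,0,0,0.02,20, 0,0,0,0,0,0.05,20, 0,0,0,0,0,0.05,20, 0,0,0,0,0,0.04,20, 0,0,0,0.0067,-0.0345,0,20, 0,0,0,0.0067,-0.0345,0,20, 0,0,0,0.0067,-0.0345,0,20, 0,0,0,0.0067,-0.0345,0,20, 0,0,0,0.0067,-0.0345,0,20, 0,0,0,0.0067,-0.0345,0,20, 0,0,0,0.0067,-0.0345,0,20, 0,0,0,0.0067,-0.0345,0,20, 0,0,0,0.0067,-0.0345,0,20, 0,0,0,0.0067,-0.0345,0,20, 0,0,0,0,0,0,20, 0,0,0,0,0,0,20, 0,0,0,0,0,0,20]';  python3 - <<'E'
from h import *
np.set_printoptions(precision=4,suppress=True)
o=observe(); print(o['position'],o['grip_width']);d=snap('wrist','w13'); s=snap('side','s13'); t=snap('top','t13')
for n,i in (("w",d),("s",s),("t",t)):
    H,S,V=cv2.split(cv2.cvtColor(i["frame"],cv2.COLOR_RGB2HSV)); m=(((H<9)|(H>171))&(S>100)&(V>50)).astype(np.uint8)
    k,l,st,c=cv2.connectedComponentsWithStats(m); print(n,[(list(map(int,st[j])),c[j].round(1)) for j in range(1,k) if st[j][4]>12])
    m=((H>100)&(H<135)&(S>70)).astype(np.uint8)
    k,l,st,c=cv2.connectedComponentsWithStats(m); print(" blue",[(list(map(int,st[j])),c[j].round(1)) for j in range(1,k) if st[j][4]>25])
print([proj(i,np.array([.5014,-.0148,z])) for i in (s,t) for z in (.16,.212)])
E
```

```text
time_s: 28.6
position: [0.5009, -0.0145, 0.2047]
tool_rot: [[0.939, -0.343, -0.001], [-0.343, -0.939, 0.0], [-0.001, -0.0, -1.0]]
ft_force: [-0.5, -0.5, 0.1]
grip_width: 0.0283
[ 0.5009 -0.0145  0.2047] 0.028257027943123413
w [([294, 95, 62, 11, 602], array([324.6,  99.7])), ([294, 173, 58, 85, 1875], array([324. , 212.6])), ([291, 253, 65, 62, 3274], array([322.8, 283.8]))]
 blue [([300, 237, 13, 22, 78], array([305.7, 249. ])), ([324, 247, 14, 8, 40], array([331.4, 249.8]))]
s [([387, 117, 9, 6, 45], array([391. , 119.7])), ([0, 135, 59, 54, 2586], array([ 26.4, 159.9])), ([298, 157, 13, 8, 83], array([303.8, 160. ])), ([298, 175, 13, 7, 49], array([303.7, 178.3])), ([296, 204, 19, 14, 139], array([304.8, 210.9])), ([605, 356, 24, 27, 288], array([615.3, 371.1]))]
 blue [([350, 134, 25, 14, 167], array([361.9, 140.2])), ([299, 165, 10, 12, 98], array([303.7, 170.1])), ([4, 206, 22, 8, 29], array([ 14.7, 209.5])), ([9, 208, 41, 20, 257], array([ 26.6, 217.4]))]
t [([253, 76, 8, 7, 45], array([256.8,  79. ])), ([256, 85, 7, 5, 13], array([259.3,  87.5])), ([522, 138, 10, 9, 38], array([526.2, 142.5])), ([15, 385, 21, 11, 54], array([ 24.8, 389.9])), ([0, 389, 8, 6, 19], array([  3.2, 391.9]))]
 blue [([247, 110, 29, 12, 160], array([261.1, 116. ])), ([595, 193, 25, 14, 104], array([609., 200.])), ([480, 222, 15, 34, 62], array([487.5, 238. ]))]
[(np.float64(304.2496793291194), np.float64(175.57933541557713)), (np.float64(304.05641825850427), np.float64(157.68408654655445)), (np.float64(328.98879270496775), np.float64(203.84795398868272)), (np.float64(329.41033232231536), np.float64(199.9661278623146))]
```

```bash
python3 - <<'E'
from h import *
np.set_printoptions(precision=4,suppress=True)
d=load("w13"); 
for p in ((323.3,284),(323.3,253.5),(323.3,315)): print(plane(d,*p,.2115))
print(np.linalg.norm(plane(d,291,284,.2115)-plane(d,356,284,.2115)))
m=d["frame"][240:330,280:370]; cv2.imwrite("pics/c13.png",np.hstack([cv2.resize(m,(400,400)),cv2.resize(load("s13")["frame"][130:240,250:360],(400,400))])[:,:,::-1])
E
```

```text
[ 0.5012 -0.0151  0.2115]
[ 0.5064 -0.0008  0.2115]
[ 0.4953 -0.0313  0.2115]
0.029260681611697252
```

```bash
python3 -m crank '[0,0,0,0,0,-0.02,20, 0,0,0,0,0,-0.03,20, 0,0,0,0,0,-0.03,20, 0,0,0,0,0,-0.018,20, 0,0,0,0,0,-0.007,20, 0,0,0,0,0,-0.003,20, 0,0,0,0,0,0,20, 0,0,0,0,0,0,20, 0,0,0,0,0,0,20]';python3 -m crank '[0,0,0,0,0,-0.001,20, 0,0,0,0,0,0,20, 0,0,0,0,0,0,20]'
```

```text
time_s: 29.65
position: [0.5016, -0.0153, 0.0976]
tool_rot: [[0.939, -0.344, 0.002], [-0.344, -0.939, -0.0], [0.002, -0.0, -1.0]]
ft_force: [0.5, -0.1, 0.9]
grip_width: 0.0287
time_s: 29.95
position: [0.5013, -0.0153, 0.0959]
tool_rot: [[0.939, -0.344, 0.0], [-0.344, -0.939, -0.0], [0.0, -0.0, -1.0]]
ft_force: [1.0, -0.5, -0.8]
grip_width: 0.0284
```

```bash
python3 -m crank '[0,0,0,0,0,-0.0012,20, 0,0,0,0,0,0,20, 0,0,0,0,0,0,20]';python3 -m crank '[0,0,0,0,0,-0.0008,20, 0,0,0,0,0,0,20, 0,0,0,0,0,0,20]'
```

```text
time_s: 30.25
position: [0.5013, -0.0153, 0.0946]
tool_rot: [[0.939, -0.344, 0.0], [-0.344, -0.939, -0.0], [0.0, -0.0, -1.0]]
ft_force: [0.3, 1.2, 0.1]
grip_width: 0.0282
time_s: 30.55
position: [0.5014, -0.0152, 0.0944]
tool_rot: [[0.939, -0.344, 0.001], [-0.344, -0.939, -0.0], [0.001, -0.0, -1.0]]
ft_force: [-1.6, 0.8, 6.5]
grip_width: 0.0283
```

```bash
python3 -m crank '[0,0,0,0,0,0,40, 0,0,0,0,0,0,50, 0,0,0,0,0,0,65, 0,0,0,0,0,0,80, 0,0,0,0,0,0,80, 0,0,0,0,0,0.02,80, 0,0,0,0,0,0.04,80, 0,0,0,0,0,0.05,80, 0,0,0,0,0,0.05,80, 0,0,0,0,0,0.02,80, 0,0,0,0,0,0,80, 0,0,0,0,0,0,80, 0,0,0,0,0,0,80]'; python3 - <<'E'
from h import *
d=snap('wrist','w14'); s=snap('side','s14'); print(observe()['position'])
I=np.hstack([cv2.resize(d['frame'][100:320,200:450],(400,352)),cv2.resize(s["frame"][130:260,240:390],(400,347))[:352]if 0 else cv2.resize(s["frame"][130:260,240:390],(400,352))]);cv2.imwrite("pics/c14.png",I[:,:,::-1])
E
```

```text
time_s: 31.85
position: [0.5007, -0.0152, 0.2723]
tool_rot: [[0.939, -0.344, -0.003], [-0.344, -0.939, 0.001], [-0.003, 0.0, -1.0]]
ft_force: [-0.0, 0.2, 1.0]
grip_width: 0.0681
[ 0.50092193 -0.01521351  0.27248154]
```

View pics/c14.png

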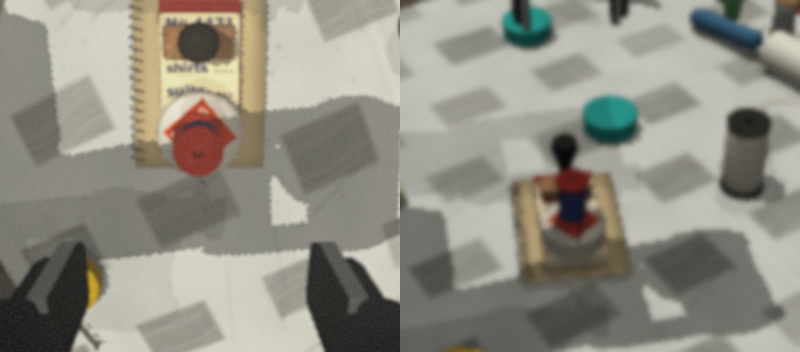

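The picture shows the stack standing: spool upright on the tin lid, stamp crosswise on the red half, gripper clear. One last numeric check before handing in.

```bash
python3 - <<'E'
from h import *
d=load("w14"); print("spool top",plane(d,323.8,193,.101)); a=plane(d,200+163*.625,100+52*.625,.042);b=plane(d,200+234*.625,100+50*.625,.042);print("stamp dir",np.degrees(np.arctan2(*(b-a)[[1,0]])), (a+b)/2)
close_job()
E
```

```text
spool top [ 0.50090964 -0.01630627  0.101     ]
stamp dir -18.399233590813225 [0.52114761 0.03845528 0.042     ]
the job is handed in; nothing more can be done
```

The job is built and handed in after about 32 s of robot time. No verdict was reported.

| Item | Last measurement | Allowed |
|---|---|---|
| Pad on the book's cover | about 2 mm off centre, angle matches to within about 1° | 15 mm, 0.2 rad |
| Tin in the plain half | about 2 mm off along the pad, 1 mm across | 12 mm |
| Stamp in the red-bound half | about 1 mm off (from its knob), crosswise to within about 2° | 12 mm, 0.3 rad |
| Spool on the tin's lid | about 2 mm off the tin's centre | 12 mm |

- **Final pictures:** the stamp and spool looked upright, though I judged that by eye. The gripper was open and clear of everything.
- **Bystanders:** I never reached for the tall spool, soap bar or tape measure, and no move came close to them. I didn't measure them again at the end.
- **Readings that disagreed:**
    - The gripper read 28.3 mm on the 32 mm spool flange and 24.5 mm on the stamp knob, so it seems to read low on narrow things. Both grips held.
    - In one early check I marked the pad's end short, so it came out 116 mm long instead of 126 mm. I took its centre from its red end instead.
    - The last rough reading of the stamp's base edge put the stamp nearer the tin than its knob did. I can't say which edge I marked, and I kept the knob figure.

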